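# Off-centre check of the bead scale

### The arm

A 6-joint arm with a two-finger parallel gripper is mounted at the origin on the work surface. World frame = base frame: x ahead of the robot, y to its left, z up, the work surface at z = 0. Lengths are in m, angles in degrees, forces in N, time in s.
With the tool pointing down it reaches from about 0.375 to 0.75 m from the base axis. Payload 9 kg.
Tool frame: the origin (TCP) lies where the fingers leave the gripper's body, on its centre line; the fingertips stand 73 mm ahead of it and the grasp point (between the pads) lies 54 mm ahead of it (robot.tip_reach is the distance from the TCP to the fingertips, in m); z points along the fingers, y is the direction in which the jaws open and shut (so a half turn about z gives the same grasp; the last joint's range is limited). The gripper opens to 85 mm and grips with 20 to 120 N. Pads are 22 mm wide; open, the fingers measure 114 mm over their backs; the gripper's body (76 mm by 85 mm) begins 54 mm behind the grasp point. The pads swing forward as they close: fully open they stand 13 mm farther back than shut.
Start: joints at [-77.848, 5.964, 5.575, 89.605, 0, 77.527], TCP at [0.25, -0.545, 0.304] pointing down, gripper open.
Joint ranges: [-171.21, 171.21], [-48.23, 106.86], [-62.78, 66.21], [-105.2, 120.99], [-86.42, 89.51], [-180, 180]. Speed limits (degrees/s): [127.2, 127.2, 147.25, 180, 180, 180].

### API

Orientations are given as [roll, pitch, yaw] about the fixed x, y, z axes, in that order (R = Rz(yaw) Ry(pitch) Rx(roll)).
In Python, from plant import robot gives the robot as it stands. Calls block until the motion is done:
- robot.move_pose(position, orientation): joint-space move of the TCP to a pose.
- robot.line_to(position, vel=0.15, rotation=None, guard=None): straight line of the TCP; rotation=None keeps the orientation; vel is the mean speed in m/s. With guard (N) it stops when the force on the tool has changed by that much, and returns True; else False.
- robot.goto_joints(angles): joint-space move.
- robot.set_gripper(opening): finger opening in m; the grip force is fixed at half the most; returns when the fingers have stopped.
- robot.pause(seconds).
- robot.ik(position, orientation): joint angles nearest the present ones, or None.
- robot.observe(): the state.
- robot.grab_frame(name): name is "side" or "top"; returns the picture (400x640x3 uint8, blue, green, red); there is no depth.
- robot.get_calibration(name): a dict with "vertical_fov" (degrees; the focal length in pixels is half the picture's height over the tangent of half this angle, whatever the lens; pixels are square), "cx", "cy" (the principal point, pixels), "rvec" (rotation vector, rad) and "tvec" (3), from world to camera coordinates, as OpenCV has them. Camera axes: x right, y down, z forward; pixel columns grow to the right and rows downward; lengths in m; the calibration is good to about 2 mm. A picture is of the moment at which its call begins. get_calibration takes no time and is no camera call.
A pose or a line that the arm cannot do raises robot.IKError and nothing moves.
- robot.job_done(): hands the job in, once; it reports no verdict.
The state is a dict: "time": time; "q": joint angles; "qvel": joint speeds; "joint_torque": joint torques, N m; "tool_pos": TCP position; "tcp_rot": TCP orientation; "ft_force": force on the tool from outside, world axes, zero at the start; "torque": the same for the moment, N m; "gripper_width": finger opening in m.
Only numpy, scipy, OpenCV 4.12 (cv2) and the standard library are available. Lean on these libraries where they do the work, as an engineer would, in place of code of your own. Each camera call takes 0.05 s, during which the arm holds its last target. There are 200 camera calls.

### The job

Before the beads are weighed out, check that the dial scale does not stick when loaded off-centre. With the fingertips press down on the rubber pad at the corner of its platform that is beside the dial and on the left of someone reading the dial, until the needle points at the marker tab on the dial's rim; hold it there for about a second (within one division, and never more than two divisions past the tab), then let go so that the needle returns to zero. Then do the same on the pad at the diagonally opposite corner; pick nothing up, and leave the marker tab and the jar, cup and bottle where they are.

Things in the scene. Friction and masses are not known exactly. Their poses are not given: they have to be found in the camera images.
- scale: Dial scale standing fixed on the table: white wedge-shaped housing 305 mm long (x), 200 mm wide (y), 120 mm high, with a rectangular steel platform above it and a round dial of 143 mm on the sloping face at its +x end. Origin on the table under the housing, x points from the platform towards the dial, so someone reading the dial looks along -x and has +y on the right. Yaw within 0.5 rad of the world's.
- platform: Weighing platform (its tray is taken off): flat steel plate 150 mm (x) by 200 mm (y), 12 mm thick; origin in the middle of its underside, 156 mm above the table at rest, axes as the scale's. It moves straight down without tilting, at most 32 mm, against a spring of 625 N/m that starts at 0.4 N and pushes it back up to rest when released. A black rubber pad stands at each corner.
- pad_front_left (a point): The first pad to press: black rubber disc 30 mm across, 4 mm thick, at the corner of the platform beside the dial and on the reader's left (55 mm, -76 mm from the platform's middle). This point is the middle of its top, 172 mm above the table at rest.
- pad_back_right (a point): The second pad to press: a like disc at the diagonally opposite corner, away from the dial and on the reader's right (-55 mm, 76 mm from the platform's middle). This point is the middle of its top, 172 mm above the table at rest.
- needle (a joint): Angle of the scale's black needle, rad: 0 is the zero line at the lower left of the dial; it turns clockwise as the platform goes down, 0.131 rad a mm (4.19 rad = full scale at 32 mm, 20 N). One division is 12 degrees (0.21 rad, 1.6 mm of platform).
- marker (a joint): Angle of the marker tab on the dial's rim, rad, in the same zero and sense as the needle: the needle points at the tab when both are equal. Somewhere between 1.5 and 2.9; it stays there by friction and is not to be touched.
- needle_tip (a point): The tip of the needle, 56 mm from the dial's centre.
- mark (a point): The point on the dial, 56 mm from its centre, where the needle's tip comes when it points at the marker tab (a small black clip on the bezel with a point inwards). Its y axis points clockwise along the dial's rim, its z axis out of the dial.
- jar: Bystander: clear round jar with an aluminium lid, 76 mm across, 93 mm high; origin in the middle of its underside.
- cup: Bystander: white paper cup, 74 mm across the rim, 82 mm high; origin in the middle of its underside.
- glue: Bystander: white bottle with a blue cap, 58 mm across, 125 mm high; origin in the middle of its underside.

How it is judged (in metres and radians):
On the way, in this order (a step that is already met when the one before it is completed fails the run):
1. the front left pad is pressed by the fingers with the needle at the tab (contact force between the fingers and platform_c1 above 2 N and distance between needle_tip and mark below 0.0125 m), for 0.8 s.
2. let go, the needle is back at zero (contact force between anything else and platform below 0.2 N and value of joint needle below 0.1 rad), for 0.2 s.
3. the back right pad is pressed by the fingers with the needle at the tab (contact force between the fingers and platform_c2 above 2 N and distance between needle_tip and mark below 0.0125 m), for 0.8 s.
At the end, for the whole second after the job is handed in: Both pads have been pressed in turn, front left first, with the needle's tip within 12.5 mm (one division) of the tab for 0.8 s; the platform is free, the needle within 0.1 rad of zero, the tab not shifted (5 mm), and jar, cup and bottle upright within 20 mm of where they stood (all of step 2 and distance of mark from where it was at the start of the episode below 0.005 m and distance of each of jar, cup, glue from where it was at the start of the episode below 0.02 m and angle between each of jar, cup, glue's own z axis and vertical below 0.2 rad); the robot touches nothing.
It fails at once if the needle goes more than two divisions past the marker tab (y of needle_tip in the frame of mark above 0.026 m).
It fails at once if the marker tab is shifted (distance of mark from where it was at the start of the episode above 0.008 m).
It fails at once if the jar is picked up, moved or knocked (distance of jar from where it was at the start of the episode above 0.025 m or angle between jar's own z axis and vertical above 0.3 rad).
It fails at once if the cup is picked up, moved or knocked (distance of cup from where it was at the start of the episode above 0.025 m or angle between cup's own z axis and vertical above 0.3 rad).
It fails at once if the bottle is picked up, moved or knocked (distance of glue from where it was at the start of the episode above 0.025 m or angle between glue's own z axis and vertical above 0.3 rad).
It also fails if it takes over 51 s, if anything falls off the work surface, if the arm or the gripper's body presses on something with over 40 N, if the wrist force passes 120 N, or if a joint passes its speed limit or range.

## Working session

There is one attempt and no reset: what is moved stays moved. The work goes in short steps, each a Python script; the robot and the scene stay as the last script left them, time stands still between calls to the robot, and variables do not carry over. Pictures are saved under pics/ and viewed, about 8 in all and at most 12, crops included, and the job is handed in when it is done.

```bash
mkdir -p pics
python3 - <<'E'
from plant import robot
import cv2
for n in("side","top"):
    cv2.imwrite(f"pics/{n}0.png",robot.grab_frame(n)); c=robot.get_calibration(n); print(n,c)
    import numpy as np
    R=cv2.Rodrigues(np.array(c["rvec"]))[0]; print(-R.T@np.array(c["tvec"]).ravel())
print(robot.observe(), robot.tip_reach)
E
```

```text
side {'vertical_fov': 47.15575524060393, 'cx': 319.46817678668845, 'cy': 202.13035596099866, 'rvec': array([ 2.01863814, -0.30656576,  0.22209354]), 'tvec': array([-0.57991816,  0.21328855,  0.68433739])}
[ 0.37948703 -0.66750754  0.51042926]
top {'vertical_fov': 45.21508663311586, 'cx': 318.1840633452252, 'cy': 200.3613331922072, 'rvec': array([ 2.16659553, -2.14037793,  0.10318144]), 'tvec': array([0.04440551, 0.59777486, 1.0648571 ])}
[0.47164395 0.03025315 1.12688243]
{'time': 0.1, 'q': array([-7.78475861e+01,  5.99641806e+00,  5.53353234e+00,  8.96054180e+01,
        1.12154423e-03,  7.75262518e+01]), 'qvel': array([ 0.01841935, -0.07081231,  0.1736299 ,  0.04632887, -0.00780903,
        0.09985517]), 'joint_torque': array([ 5.71572586e-03, -5.58201885e+01,  5.04722714e+01,  1.30016799e-02,
       -2.75291413e-04,  3.98809732e-06]), 'tool_pos': array([ 0.24998168, -0.54521751,  0.30320694]), 'tcp_rot': array([-1.79933551e+02, -1.58481405e-02,  2.46261522e+01]), 'ft_force': array([ 0.24057159,  0.32333494, -1.03106137]), 'torque': array([-0.00873425,  0.0012376 , -0.04834577]), 'gripper_width': 0.08557176744059951} 0.0726
```

View pics/side0.png

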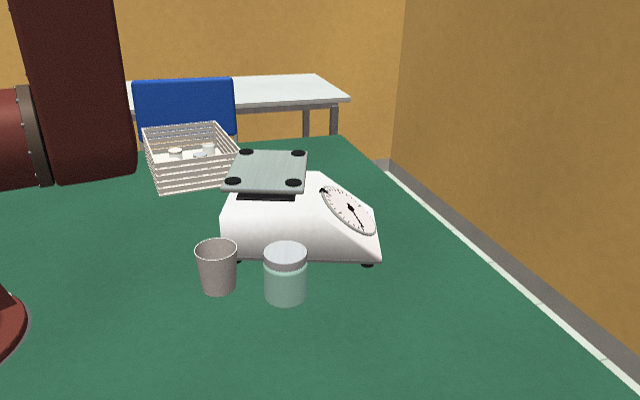

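View pics/top0.png

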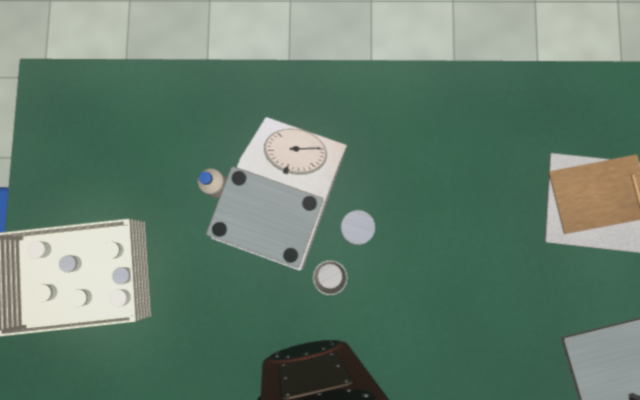

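The top view shows the dial at about (295,149) with the needle pointing right. A black clip is at (286,170). The pads are at about (309,203), front-left, and (219,229), back-right. Next I'll measure the pads and zoom in on the dial.

```bash
cat > h.py <<'E'
import cv2, numpy as np
from plant import robot
def cam(n):
    c=robot.get_calibration(n); R=cv2.Rodrigues(np.array(c["rvec"]))[0]; t=np.array(c["tvec"]).ravel()
    f=200/np.tan(np.radians(c["vertical_fov"]/2)); K=np.array([[f,0,c["cx"]],[0,f,c["cy"]],[0,0,1]])
    return K,R,t
def ray(n,p):
    K,R,t=cam(n); return -R.T@t, R.T@np.linalg.inv(K)@np.array([p[0],p[1],1.])
def onz(n,p,z):
    o,d=ray(n,p); return o+d*(z-o[2])/d[2]
def proj(n,X):
    K,R,t=cam(n); v=K@(R@np.asarray(X)+t); return v[:2]/v[2]
def tri(a,b):
    P=[K@np.c_[R,t] for K,R,t in (cam("top"),cam("side"))]
    X=cv2.triangulatePoints(*P,np.array(a,float).reshape(2,1),np.array(b,float).reshape(2,1)).ravel(); return X[:3]/X[3]
def blobs(im,box,thr,amin,amax):
    x0,y0,x1,y1=box; m=(im[y0:y1,x0:x1].max(2)<thr).astype(np.uint8)
    n,_,s,c=cv2.connectedComponentsWithStats(m)
    return [(c[i]+[x0,y0],s[i,4]) for i in range(1,n) if amin<s[i,4]<amax]
E
python3 - <<'E'
from h import *
t=cv2.imread("pics/top0.png"); s=cv2.imread("pics/side0.png")
for n,im,box in (("top",t,(200,160,330,270)),("side",s,(215,140,312,192))):
    for c,a in blobs(im,box,55,20,400): print(n,c.round(1),a,onz(n,c,.172).round(4))
a=cv2.resize(t[110:190,235:350],None,fx=6,fy=6,interpolation=cv2.INTER_CUBIC)
b=cv2.resize(s[172:247,300:390],None,fx=7,fy=7,interpolation=cv2.INTER_CUBIC)
cv2.imwrite("pics/t1.png",a); cv2.imwrite("pics/s1.png",b)
E
```

```text
top [217.4 229.6] 60 [0.5205 0.2493 0.172 ]
side [245.8 151.1] 59 [0.5222 0.242  0.172 ]
side [297.7 152.7] 62 [0.6253 0.2056 0.172 ]
side [232.4 180.5] 96 [0.4728 0.0977 0.172 ]
side [292.9 182.1] 91 [0.5761 0.0625 0.172 ]
```

View pics/t1.png

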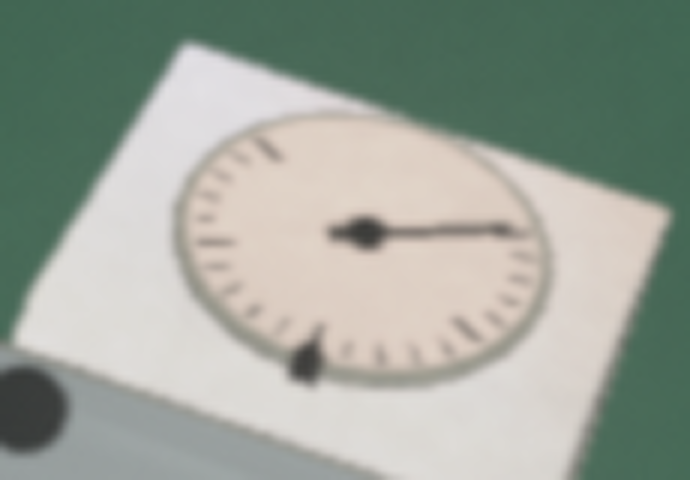

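View pics/s1.png

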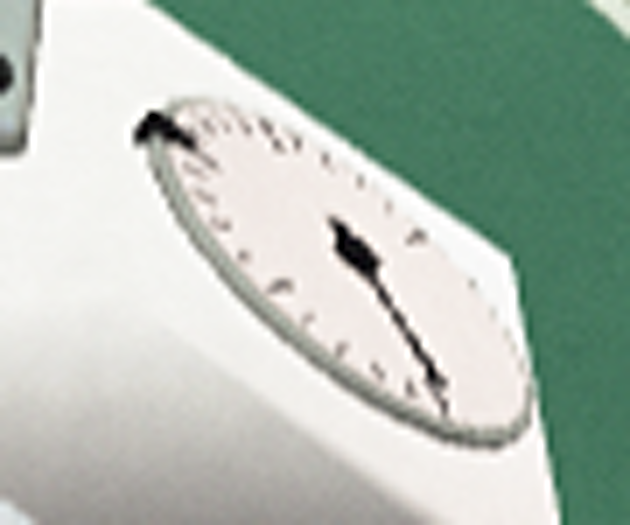

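The top crop shows the hub at (365,232), the needle tip at (527,230) and the tab body at (305,363) with its point near (320,328). The side crop shows the hub at (357,248), the needle tip at (447,410), the tab body at (158,128) and its point near (210,162). I'll triangulate these and get angles in the dial plane.

Run:
```python
from h import *
t=cv2.imread("pics/top0.png")
T=lambda x,y:((x+.5)/6-.5+235,(y+.5)/6-.5+110)
S=lambda x,y:((x+.5)/7-.5+300,(y+.5)/7-.5+172)
P={k:tri(T(*a),S(*b)) for k,a,b in [("hub",(365,232),(357,248)),("tip",(527,230),(447,410)),("body",(305,363),(158,128)),("point",(320,328),(210,162)),("t5",(467,330),(278,287)),("t15",(213,242),(415,237))]}
# pads
pads={}
for c,a in blobs(t,(200,160,330,270),65,60,400):
    p=onz("top",c,.172); print("pad",c.round(1),a,p.round(4))
for k,v in P.items(): print(k,v.round(4), "r",np.linalg.norm(v-P["hub"]).round(4))
yaw=np.arctan2(.0625-.0977,.5761-.4728); print("yaw side",yaw)
ex=np.array([np.cos(yaw),np.sin(yaw),0]);ey=np.array([-ex[1],ex[0],0])
for k,v in P.items():
    d=v-P["hub"]; x=d@ex;y=d@ey;z=d[2]
    up=-x if True else 0
    print(k,"sx,sy,z",x.round(4),y.round(4),z.round(4))
# slope from tip/t5/t15
A=np.array([[ (P[k]-P["hub"])@ex,(P[k]-P["hub"])[2]] for k in("tip","t5","t15","point")])
sl=np.arctan2(*( -np.linalg.svd(A)[2][0][::-1]*np.sign(np.linalg.svd(A)[2][0][0])*[1,-1])); 
v=np.linalg.svd(A)[2][0]; v=v*np.sign(v[1]); print("up dir (sx,z)",v)
# angles by casting top and side rays on plane
u=v[0]*ex+np.array([0,0,v[1]]); n=np.cross(ey,u) 
n=n*np.sign(n[2]); r=ey
L={"tip":((527,230),(447,410)),"body":((305,363),(158,128)),"point":((320,328),(210,162)),"t5":((467,330),(278,287)),"t15":((213,242),(415,237))}
for k,(a,b) in L.items():
    for nm,p in (("top",T(*a)),("side",S(*b))):
        o,d=ray(nm,p); X=o+d*((P["hub"]-o)@n)/(d@n)-P["hub"]
        print(k,nm,"angle",(np.arctan2(X@r,X@u)+np.radians(120)).round(3),"r",np.linalg.norm(X).round(4))
```

```text
pad [238.1 177.7] 109 [0.6257 0.2112 0.172 ]
pad [309.6 203.8] 66 [0.5743 0.0661 0.172 ]
pad [218.7 228.9] 123 [0.522  0.2468 0.172 ]
pad [290.2 254.7] 120 [0.4726 0.1029 0.172 ]
hub [0.7079 0.1025 0.0835] r 0.0
tip [0.7136 0.0432 0.0612] r 0.0637
body [0.6518 0.1204 0.1211] r 0.0699
point [0.6665 0.1162 0.1103] r 0.0513
t5 [0.6689 0.064  0.0959] r 0.0563
t15 [0.7284 0.1564 0.055 ] r 0.0643
yaw side -0.3284151905791343
hub sx,sy,z 0.0 0.0 0.0
tip sx,sy,z 0.0245 -0.0544 -0.0223
body sx,sy,z -0.0589 -0.0012 0.0376
point sx,sy,z -0.0437 -0.0004 0.0268
t5 sx,sy,z -0.0246 -0.0491 0.0124
t15 sx,sy,z 0.002 0.0576 -0.0284
up dir (sx,z) [-0.78102211  0.62450337]
tip top angle 0.013 r 0.0626
tip side angle 0.05 r 0.0672
body top angle 2.058 r 0.0781
body side angle 1.825 r 0.0778
point top angle 2.063 r 0.0585
point side angle 1.801 r 0.0582
t5 top angle 1.119 r 0.0603
t5 side angle 0.991 r 0.0707
t15 top angle 3.049 r 0.0586
t15 side angle 4.241 r 0.0505
```

Run:
```python
from h import *
T=lambda x,y:((x+.5)/6-.5+235,(y+.5)/6-.5+110)
S=lambda x,y:((x+.5)/7-.5+300,(y+.5)/7-.5+172)
L={"hub":((365,232),(357,248)),"tip":((527,230),(447,410)),"point":((320,328),(210,162)),"t5":((467,330),(278,287)),"t15":((213,242),(285,143)),"t20":((270,150),(415,237))}
P={k:tri(T(*a),S(*b)) for k,(a,b) in L.items()}
Q=np.array([P[k] for k in("tip","t5","t15","t20")]); c=Q.mean(0); n=np.linalg.svd(Q-c)[2][2]; n*=np.sign(n[2])
ey=np.array([.3225,.9466,0]); u=np.cross(n,ey); u*=np.sign(u[2]); r=np.cross(n,u); r*=np.sign(r@ey)
print("n",n,[round(np.linalg.norm(P[k]-P["hub"]),4) for k in P])
for k,(a,b) in L.items():
  if k!="hub": print(k,[(round(float(np.arctan2(X@r,X@u)+2.0944),3)) for nm,p in(("top",T(*a)),("side",S(*b))) for o,d in[ray(nm,p)] for o2,d2 in [ray(nm,T(*L["hub"][0]) if nm=="top" else S(*L["hub"][1]))] for X in[o+d*((c-o)@n)/(d@n)-(o2+d2*((c-o2)@n)/(d2@n))]])
robot.set_gripper(0.0)
rz=np.degrees(np.arctan2(-.3225,.9466))
for y in (rz,rz+90,rz-90): print(y,robot.ik([.575,.064,.29],[180,0,y]))
robot.move_pose([.575,.064,.29],[180,0,rz+0])
robot.pause(.3)
o=robot.observe(); print(o["time"],o["tool_pos"],o["tcp_rot"],o["ft_force"],o["gripper_width"])
s=robot.grab_frame("side"); t=robot.grab_frame("top")
cv2.imwrite("pics/ab.png",np.vstack([cv2.resize(s[80:280,150:450],None,fx=2.0,fy=2.0)[:350],cv2.resize(t[100:270,190:390],(294,250))[:, :].repeat(1,0) if 0 else cv2.copyMakeBorder(cv2.resize(t[100:270,190:390],(294,250)),0,0,0,306,0)]))
```

```text
n [ 0.53975399 -0.1793861   0.82248784] [np.float64(0.0), np.float64(0.0637), np.float64(0.0513), np.float64(0.0563), np.float64(0.0555), np.float64(0.0557)]
tip [0.038, 0.14]
point [2.077, 1.943]
t5 [1.078, 1.004]
t15 [3.107, 3.121]
t20 [4.16, 4.265]
-18.81361762625903 [-6.59342350e+00  2.05654853e+00  5.20787725e-02  8.79955302e+01
  0.00000000e+00 -1.67779806e+02]
71.18638237374097 [-6.59342350e+00  2.05654853e+00  5.20787725e-02  8.79955302e+01
  0.00000000e+00  1.02220194e+02]
-108.81361762625903 [-6.59342350e+00  2.05654853e+00  5.20787725e-02  8.79955302e+01
  0.00000000e+00 -7.77798059e+01]
4.725 [0.57502123 0.06387733 0.29000307] [ 1.79999893e+02 -9.38532402e-05 -1.88297068e+01] [-0.60649077 -0.38332775 -0.47778374] -8.112955476446714e-05
```

View pics/ab.png

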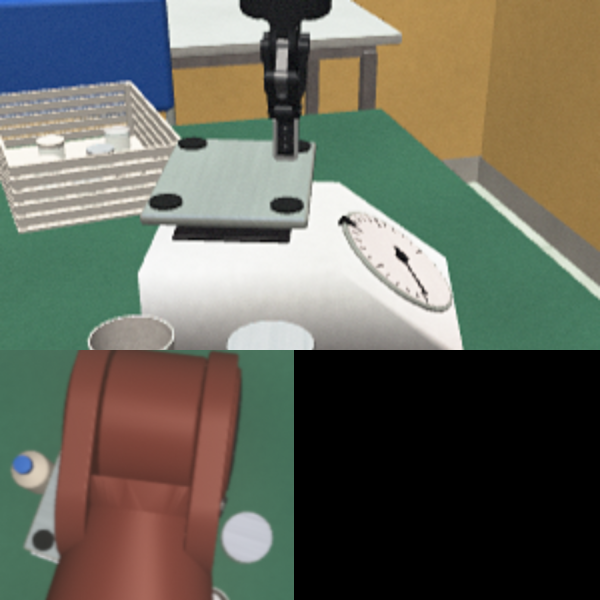

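The side view shows the shut fingertips straight above the front-left pad at (288,205), and the tab is at about 2.05 rad. I'll press part of the way first and check.

Run:
```python
from h import *
f0=robot.observe()["ft_force"][2]
def rep():
    robot.pause(.2); o=robot.observe(); print(round(o["time"],2),o["tool_pos"].round(4),"dF",(o["ft_force"][2]-f0).round(2))
robot.line_to([.575,.064,.250],vel=.06); rep()
for z in (.240,.232):
    print(robot.line_to([.575,.064,z],vel=.03,guard=11.5)); rep()
s=robot.grab_frame("side"); rep()
cv2.imwrite("pics/p1.png",np.hstack([cv2.resize(s[172:247,300:390],None,fx=5,fy=5,interpolation=cv2.INTER_CUBIC),cv2.resize(s[130:205,230:300],None,fx=4,fy=5)]))
```

```text
5.84 [0.5752 0.064  0.2505] dF -1.12
False
6.53 [0.5752 0.064  0.2404] dF 3.16
False
7.14 [0.5752 0.064  0.2327] dF 6.54
7.39 [0.5752 0.064  0.2327] dF 6.68
```

View pics/p1.png

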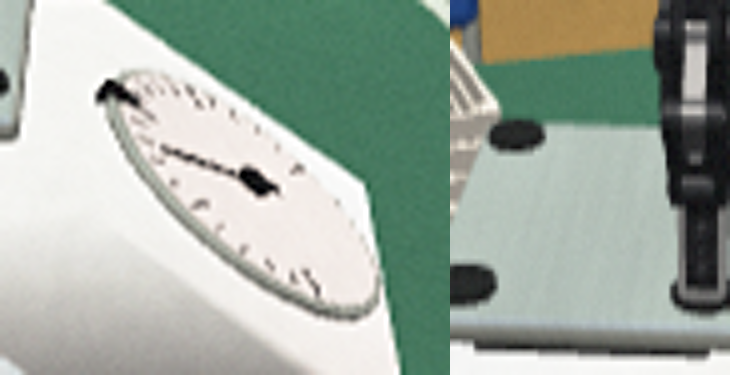

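The needle tip is at (160,150), between divisions 7 and 8. That matches both depth (1.56 rad) and force. Now I'll press to about 2.05 rad.

Run:
```python
from h import *
print(robot.line_to([.575,.064,.2283],vel=.02,guard=5)); robot.pause(.3)
o=robot.observe(); print(o["time"],o["tool_pos"].round(4),o["ft_force"].round(2))
s=robot.grab_frame("side")
cv2.imwrite("pics/p2.png",cv2.resize(s[172:247,300:390],None,fx=7,fy=7,interpolation=cv2.INTER_CUBIC))
```

```text
False
8.025 [0.5752 0.064  0.2294] [-0.24 -0.51 10.91]
```

View pics/p2.png

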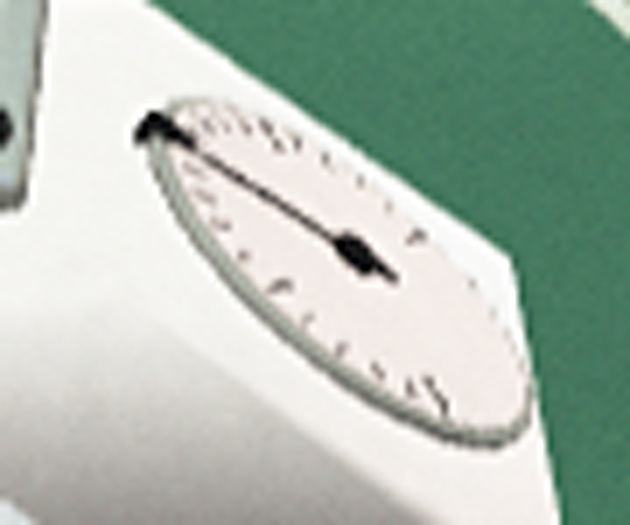

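The needle runs straight into the tab's point at (185,142). I'll hold, release, and repeat at the other pad.

Run:
```python
from h import *
def rep(w=""):
    o=robot.observe(); print(w,round(o["time"],2),o["tool_pos"].round(4),o["ft_force"].round(2))
robot.pause(1.0); rep("held")
robot.line_to([.575,.064,.29],vel=.06); robot.pause(.6); rep("free")
s0=robot.grab_frame("side")
x,y=.522,.2445
robot.line_to([x,y,.29],vel=.1); robot.pause(.2); rep("over")
robot.line_to([x,y,.250],vel=.06)
for z in (.240,.232): print(robot.line_to([x,y,z],vel=.03,guard=11)); robot.pause(.2); rep()
print(robot.line_to([x,y,.2283],vel=.02,guard=5)); robot.pause(.3); rep("press")
s=robot.grab_frame("side")
r=lambda im:cv2.resize(im[172:247,300:390],None,fx=4,fy=4,interpolation=cv2.INTER_CUBIC)
cv2.imwrite("pics/p3.png",np.hstack([r(s0),r(s)])); cv2.imwrite("pics/p3b.png",cv2.resize(s[100:250,180:400],None,fx=3,fy=3))
```

```text
held 9.07 [0.5752 0.064  0.2293] [-0.1  -0.36 10.25]
free 10.85 [0.575 0.064 0.29 ] [0.11 0.18 0.18]
over 13.13 [0.5221 0.2443 0.29  ] [-0.12 -0.64 -0.12]
False
 14.63 [0.5223 0.2445 0.2404] [1.95 1.31 2.81]
False
 15.25 [0.5222 0.2446 0.2327] [ 1.61 -0.16  7.47]
False
press 15.88 [0.5222 0.2445 0.2294] [-0.16 -1.37  9.11]
```

View pics/p3.png

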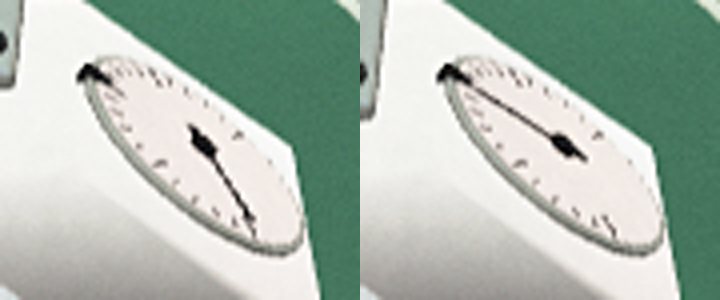

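View pics/p3b.png

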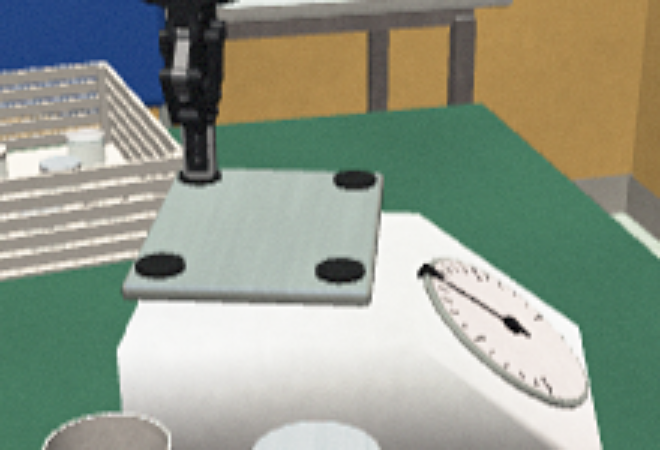

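The left panel shows the needle back at zero after release. The right panel shows it at the tab again, with the fingers on the far-left pad at (200,178), which is back-right. I'll hold, release, check and hand in.

Run:
```python
from h import *
robot.pause(1.0); robot.line_to([.522,.2445,.31],vel=.06); robot.pause(.8)
o=robot.observe(); print(o["time"],o["ft_force"].round(2))
s=robot.grab_frame("side"); s0=cv2.imread("pics/side0.png")
d=lambda a:cv2.absdiff(s[a],s0[a]).max(2)
for k,a in (("dial",np.s_[172:247,312:390]),("cup+jar",np.s_[235:310,190:312])): print(k,(d(a)>60).sum())
robot.job_done()
cv2.imwrite("pics/end.png",s)
```

```text
19.2417 [-0.03  0.81 -0.3 ]
dial 0
cup+jar 0
the job is handed in; nothing more can be done
```

View pics/end.png

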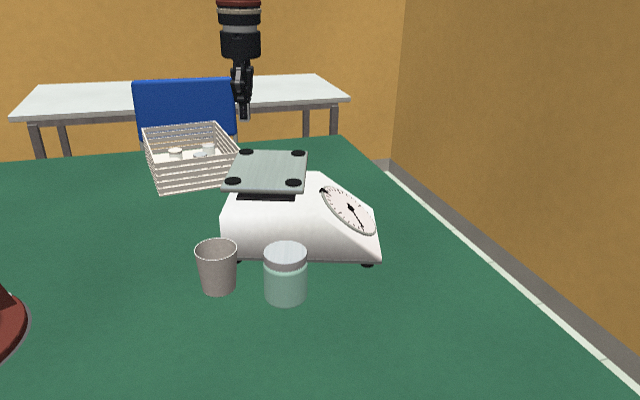

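I pressed the front-left pad and then the back-right pad with the shut fingertips, and handed the job in at about 19 s. Each press went about 15 mm down with about 10 N, and was held for over 1 s. Both times the side picture showed the needle pointing at the tab. It was back at zero after each release.

**Final checks:** the last side picture shows the arm clear of the scale. The dial, tab, cup and jar show no difference from the start, and the force readings are back to noise level.

**Disagreements and gaps:**
- The two views disagreed on the tab's angle: 2.08 rad from the top, 1.94 rad from the side. I aimed for about 2.05 and the depth readings put the presses near 2.0. The pictures taken during the presses settled it.
- The top and side views differed by about 4 mm on the pads' positions, so I used the mean.
- I did not check the bottle again at the end, because the side view does not show it. The fingers never came below about 155 mm and the bottle is 125 mm high.

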